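Press the proud dowel pin home

TASK

One of the five wooden dowel pins standing in the rail sticks up higher than the others. Press it straight down with your closed fingertips, gently, until it is fully home, level with its neighbours, then draw back. Do not touch the other four pins or the two square bench dogs, pull no pin up, and leave the tools and everything else on the bench where they are.

Things in the scene. Friction and masses are not known exactly. Their poses are not given: they have to be found in the camera images.
- proud_pin: the dowel pin that stands proud: round pale beech pin 16 mm across, upright in a hole of the rail. Origin at the centre of its TOP face. It starts 18 to 26 mm higher than the four seated pins, in any of the five places of the row, and slides only straight down or up. It takes about 6 N, the same all the way, to press down, stays where it is left, and comes to a hard stop when it is home, with its top 65 mm above the bench, level with the seated pins.
- rail: dark hardwood rail fixed on the bench, 440 mm long (along its own y), 100 mm wide (its own x), 45 mm high; origin at the centre of its underside, z up. The five pins stand in its upper face in one row along its own y, at y = -180, -90, 0, +90 and +180 mm from its origin, x = 0.
- pin_a: one of the four seated dowel pins, all alike: round pale beech, 16 mm across, its top 20 mm above the rail (65 mm above the bench). Origin at the centre of its TOP face. Not to be touched.
- pin_b: one of the four seated dowel pins, all alike: round pale beech, 16 mm across, its top 20 mm above the rail (65 mm above the bench). Origin at the centre of its TOP face. Not to be touched.
- pin_c: one of the four seated dowel pins, all alike: round pale beech, 16 mm across, its top 20 mm above the rail (65 mm above the bench). Origin at the centre of its TOP face. Not to be touched.
- pin_d: one of the four seated dowel pins, all alike: round pale beech, 16 mm across, its top 20 mm above the rail (65 mm above the bench). Origin at the centre of its TOP face. Not to be touched.
- dog_left: bench dog, a fixed square wooden peg 22 x 22 mm, 75 mm high, on the bench at the rail's +y end, 235 mm from the rail's origin; origin at the centre of its underside. Not to be touched.
- dog_right: bench dog, a fixed square wooden peg 22 x 22 mm, 75 mm high, on the bench at the rail's -y end, 235 mm from the rail's origin; origin at the centre of its underside. Not to be touched.
- offcut: small wooden offcut, 36 x 26 x 28 mm high, standing loose on top of the rail between two pins; origin at the centre of its underside
- tape: grey tape measure, 40 x 26 x 34 mm high, standing loose on top of the rail between two pins; origin at the centre of its underside
- glue: white glue bottle, 54 mm across, 140 mm high, standing loose on the bench beyond the rail; origin at the centre of its underside
- mallet: wooden mallet lying loose on the bench between robot and rail: 260 mm handle along its own x, head 60 x 115 x 54 mm high, 70 mm along +x from the origin, which is on its underside
- screwdriver: screwdriver lying loose on the bench beyond the rail, along its own x
- square: try square lying loose on the bench to the robot's right: stock 110 x 22 x 16 mm along its own x, thin steel blade 170 mm along +y
- tray: plywood tray of spare dowels, 130 x 170 x 40 mm high, on the bench to the robot's left; origin at the centre of its underside

How it is judged:
By the outcome, as a careful person would: the job done as asked, in the order asked, and still so for the second after the job is handed in, with the robot touching nothing.
It also fails if it takes over 32 s, if anything falls off the work surface, if the arm or the gripper's body presses on something with over 40 N, if the wrist force passes 120 N, or if a joint passes its speed limit or range.

ROBOT

A 6-joint arm with a two-finger parallel gripper is mounted at the origin on the work surface. World frame = base frame: x ahead of the robot, y to its left, z up, the work surface at z = 0. Lengths are in m, angles in rad, forces in N, time in s.
With the tool pointing down it reaches from about 0.325 to 0.9 m from the base axis. Payload 6.1 kg.
Tool frame: the origin (TCP) lies midway between the tips of the shut fingers; the grasp point (between the pads) lies 19 mm behind it; z points along the fingers, y is the line along which they close (so a half turn about z gives the same grasp; the last joint's range is limited). The gripper opens to 85 mm and grips with 20 to 120 N. Pads are 22 mm wide; open, the fingers measure 114 mm over their backs; the gripper's body (76 mm by 85 mm) begins 54 mm behind the grasp point. The pads swing forward as they close: fully open they stand 13 mm farther back than shut.
Start: joints at [1.012, 0.22, 1.526, -0, 1.395, -0.126], TCP at [0.262, 0.567, 0.231] pointing down, gripper open.
Joint ranges: [-2.98, 2.98], [-0.91, 2.08], [0.09, 2.57], [-1.24, 4.39], [0.2, 2.65], [-2.68, 2.68]. Speed limits (rad/s): [2.57, 2.57, 3.01, 3.14, 3.14, 3.14].

INTERFACE

Orientations are given as [roll, pitch, yaw] about the fixed x, y, z axes, in that order (R = Rz(yaw) Ry(pitch) Rx(roll)).
In Python, from plant import movep, move_l, set_joints, gripper_to, hold, inverse_kinematics, observe, get_image, get_calibration, Unreachable, job_done gives the robot as it stands. Calls block until the motion is done:
- movep(position, orientation): joint-space move of the TCP to a pose.
- move_l(position, feed=0.15, rotation=None, max_force=None): straight line of the TCP; rotation=None keeps the orientation; feed is the mean speed in m/s. With max_force (N) it stops when the force on the tool has changed by that much, and returns True; else False.
- set_joints(angles): joint-space move.
- gripper_to(opening, f_grip=None): finger opening in m; f_grip is the grip in N (None keeps the last); returns when the fingers have stopped.
- hold(seconds).
- inverse_kinematics(position, orientation): joint angles nearest the present ones, or None.
- observe(): the state.
- get_image(name): name is "scene" or "side" or "wrist"; returns (picture, depth): 480x640x3 uint8, red, green, blue; 480x640 float32, m along the optical axis (not along the pixel's ray), 0 where there is no reading.
- get_calibration(name): a dict with "intrinsics" (3x3 intrinsics, pixels), "dist_coeffs" ([k1, k2, p1, p2, k3] as OpenCV has them; the pictures are not rectified), "world_from_camera" (4x4, takes a point from camera to world coordinates). Camera axes: x right, y down, z forward; pixel columns grow to the right and rows downward; lengths in m; the calibration is good to about 2 mm. A picture is of the moment at which its call begins: read the wrist's pose just before it. get_calibration takes no time and is no camera call; for the wrist camera it gives the pose at the moment of the call.
A pose or a line that the arm cannot do raises Unreachable and nothing moves.
- job_done(): hands the job in; it is judged then, once.
The state is a dict: "time_s": time; "q": joint angles; "joint_velocities": joint speeds; "joint_torque": joint torques, N m; "eef_pos": TCP position; "tcp_rot": TCP orientation; "ft_force": force on the tool from outside, world axes, zero at the start; "torque": the same for the moment, N m; "opening": finger opening in m; "grasp_force": force on a finger pad.
Only numpy, scipy, OpenCV 4.12 (cv2) and the standard library are available. Lean on these libraries where they do the work, as an engineer would, in place of code of your own. Each camera call takes 0.05 s, during which the arm holds its last target. There are 200 camera calls.

## Working session

There is one attempt and no reset: what is moved stays moved. The work goes in short steps, each a Python script; the robot and the scene stay as the last script left them, time stands still between calls to the robot, and variables do not carry over. Pictures are saved under pics/ and viewed, at most 10 in all, crops included, and the job is handed in when it is done.

```bash
mkdir -p pics; python3 - <<'E'
from plant import *
import cv2,numpy as np
for n in ("scene","side"):
    im,d=get_image(n); cv2.imwrite(f"pics/{n}.png",im[...,::-1]); np.savez(f"{n}.npz",im=im,d=d,**{k:np.array(v) for k,v in get_calibration(n).items()})
    c=get_calibration(n); print(n,np.round(c["world_from_camera"],3).tolist(), np.round(c["intrinsics"],1).tolist(),c["dist_coeffs"])
o=observe();print(o["time_s"],o["tcp_rot"],o["ft_force"])
E
```

```text
scene [[0.638, 0.527, -0.561, 1.405], [0.77, -0.443, 0.459, -0.699], [-0.007, -0.725, -0.689, 1.1], [0.0, 0.0, 0.0, 1.0]] [[615.4, 0.0, 321.1], [0.0, 615.4, 231.1], [0.0, 0.0, 1.0]] [-0.08407484  0.          0.          0.          0.        ]
side [[0.93, -0.199, 0.309, 0.193], [-0.367, -0.507, 0.78, -0.963], [0.002, -0.838, -0.545, 0.737], [0.0, 0.0, 0.0, 1.0]] [[530.3, 0.0, 312.3], [0.0, 530.3, 235.4], [0.0, 0.0, 1.0]] [-0.06613624  0.          0.          0.          0.        ]
0.1 [-3.13980846e+00 -2.40429509e-04  2.70879167e+00] [ 0.13170482 -0.23773207 -0.76970405]
```

View pics/scene.png

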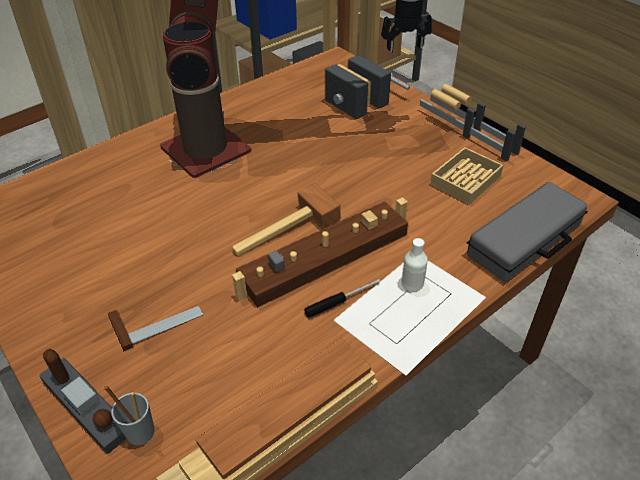

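View pics/side.png

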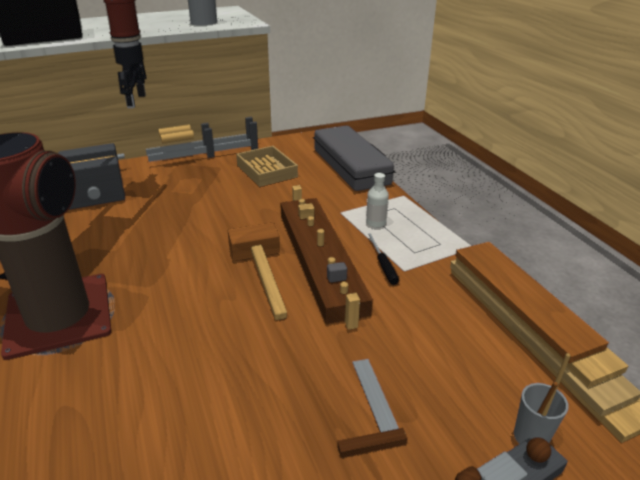

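The scene view shows pin tops near (260,269), (293,254), (325,235), (355,226) and (384,212). The middle one, at (325,238), looks the tallest. The side view agrees, with the tall pin at (320,237). I'll measure it next.

```bash
cat >h.py <<'E'
import cv2,numpy as np
def rays(px,c):
    K=np.array(c["intrinsics"]);T=np.array(c["world_from_camera"])
    u=cv2.undistortPoints(np.array(px,float).reshape(-1,1,2),K,np.array(c["dist_coeffs"])).reshape(-1,2)
    return T[:3,3],np.c_[u,np.ones(len(u))]@T[:3,:3].T
def onplane(px,z,c):
    o,r=rays(px,c); return o+r*((z-o[2])/r[:,2])[:,None]
def project(P,c):
    T=np.linalg.inv(c["world_from_camera"]); 
    return cv2.projectPoints(np.array(P,float).reshape(-1,3),cv2.Rodrigues(T[:3,:3])[0],T[:3,3],np.array(c["intrinsics"]),np.array(c["dist_coeffs"]))[0].reshape(-1,2)
def pale(im):
    h=cv2.cvtColor(im,cv2.COLOR_RGB2HSV); return cv2.inRange(h,(12,50,150),(30,170,255))
E
python3 - <<'E'
from h import *
for n,(x0,y0,x1,y1) in (("scene",(225,190,415,305)),("side",(280,180,370,335))):
    c=np.load(n+".npz"); im=c["im"]
    m=pale(im); k=np.zeros_like(m);k[y0:y1,x0:x1]=m[y0:y1,x0:x1]
    N,l,s,ce=cv2.connectedComponentsWithStats(k)
    for i in range(1,N):
        if s[i,4]<12: continue
        x,y,w,h,a=s[i]; p=(x+(w-1)/2,y+w*0.35)
        print(n,s[i].tolist(),p,np.round(onplane([p],.065,c)[0],3),np.round(onplane([p],.087,c)[0],3))
    cv2.imwrite(f"pics/{n}_z.png",cv2.resize(im[y0:y1,x0:x1,::-1],None,fx=4,fy=4,interpolation=cv2.INTER_NEAREST)[:600])
E
```

```text
scene [225, 190, 190, 115, 10110] (np.float64(319.5), np.float64(256.5)) [ 0.626 -0.068  0.065] [ 0.643 -0.081  0.087]
scene [382, 209, 6, 5, 24] (np.float64(384.5), np.float64(211.1)) [0.609 0.16  0.065] [0.625 0.141 0.087]
scene [362, 210, 16, 12, 103] (np.float64(369.5), np.float64(215.6)) [0.597 0.119 0.065] [0.614 0.102 0.087]
scene [353, 223, 6, 5, 26] (np.float64(355.5), np.float64(225.1)) [0.6   0.069 0.065] [0.617 0.053 0.087]
scene [322, 231, 7, 6, 30] (np.float64(325.0), np.float64(233.45)) [ 0.574 -0.008  0.065] [ 0.592 -0.022  0.087]
scene [290, 251, 7, 6, 33] (np.float64(293.0), np.float64(253.45)) [ 0.578 -0.109  0.065] [ 0.596 -0.122  0.087]
scene [256, 266, 7, 6, 30] (np.float64(259.0), np.float64(268.45)) [ 0.566 -0.199  0.065] [ 0.584 -0.209  0.087]
scene [345, 290, 25, 15, 80] (np.float64(357.0), np.float64(298.75)) [ 0.778 -0.087  0.065] [ 0.791 -0.1    0.087]
side [292, 185, 10, 5, 39] (np.float64(296.5), np.float64(188.5)) [0.618 0.229 0.065] [0.604 0.19  0.087]
side [299, 198, 5, 4, 15] (np.float64(301.0), np.float64(199.75)) [0.608 0.166 0.065] [0.594 0.129 0
[... 183 characters left out ...]
.705 0.057 0.065] [0.688 0.024 0.087]
side [308, 216, 5, 4, 15] (np.float64(310.0), np.float64(217.75)) [0.597 0.074 0.065] [0.583 0.04  0.087]
side [318, 229, 5, 4, 17] (np.float64(320.0), np.float64(230.75)) [0.597 0.01  0.065] [ 0.584 -0.022  0.087]
side [329, 258, 6, 4, 19] (np.float64(331.5), np.float64(260.1)) [ 0.576 -0.109  0.065] [ 0.563 -0.137  0.087]
side [341, 282, 7, 5, 26] (np.float64(344.0), np.float64(284.45)) [ 0.566 -0.196  0.065] [ 0.553 -0.221  0.087]
side [347, 293, 12, 9, 74] (np.float64(352.5), np.float64(297.2)) [ 0.565 -0.239  0.065] [ 0.552 -0.263  0.087]
side [280, 294, 7, 20, 75] (np.float64(283.0), np.float64(296.45)) [ 0.438 -0.187  0.065] [ 0.43  -0.213  0.087]
```

View pics/scene_z.png

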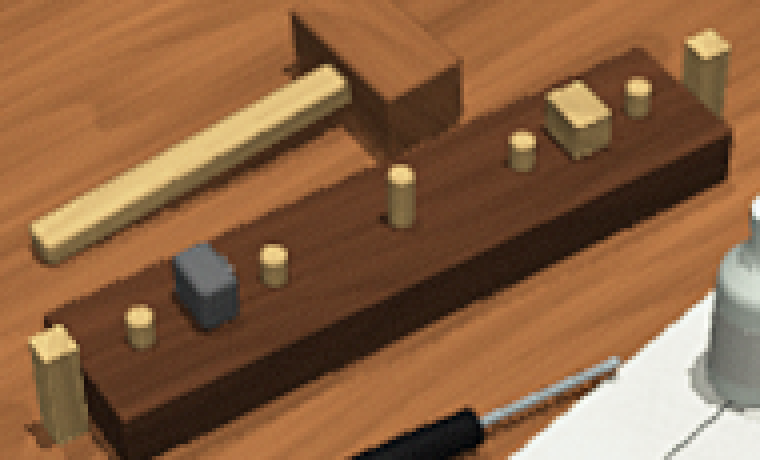

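The crop confirms it: the middle pin, top at about (325,233) full-frame, stands proud. It's at roughly (0.588, -0.018). I'll go above it with shut fingers and check with the wrist camera.

```bash
python3 - <<'E'
from plant import *
from h import *
from math import pi
movep([0.588,-0.018,0.24],[pi,0,1.454])
gripper_to(0.0)
hold(.3)
o=observe();c=get_calibration("wrist");im,d=get_image("wrist")
cv2.imwrite("pics/w1.png",im[...,::-1]);np.savez("w1.npz",im=im,d=d,**{k:np.array(v) for k,v in c.items()})
print(o["time_s"],o["eef_pos"],o["tcp_rot"],o["q"],o["ft_force"],o["opening"])
print(np.round(c["world_from_camera"],3).tolist())
print(project([[.588,-.018,.087],o["eef_pos"]],c))
E
```

```text
3.55 [ 0.58799208 -0.0180219   0.23999762] [3.14159145e+00 4.15656946e-05 1.45399962e+00] [-1.64629860e-01  1.27578698e-01  1.61538696e+00 -4.20828106e-05
  1.39862381e+00 -4.78259397e-02] [-0.16420716  0.32777109  0.76439439] -0.00013931171134300886
[[0.993, -0.111, -0.036, 0.597], [-0.117, -0.944, -0.31, 0.061], [-0.0, 0.312, -0.95, 0.382], [0.0, 0.0, 0.0, 1.0]]
[[315.52566085 219.60248565]
 [316.29413678 324.9166005 ]]
```

View pics/w1.png

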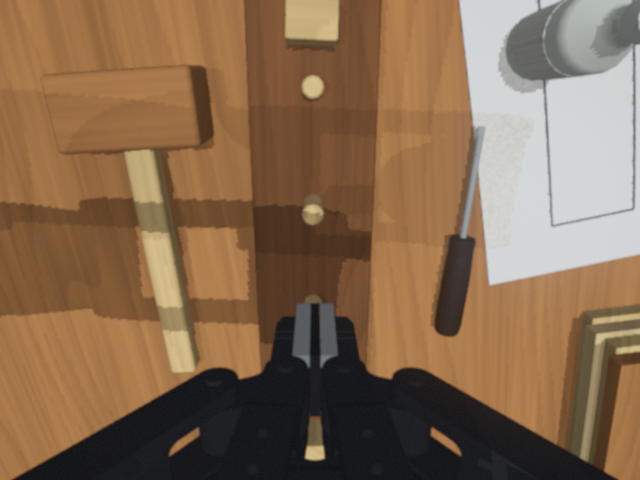

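The wrist view shows the proud pin at about (313,212), half in shadow, just ahead of the fingertips. A seated neighbour is at (312,87) and another is hidden at (313,300). Depth should give me the top's extent directly.

```bash
python3 - <<'E'
from h import *
c=np.load("w1.npz"); d=c["d"]
def pts(x0,y0,x1,y1):
    v,u=np.mgrid[y0:y1,x0:x1]; px=np.c_[u.ravel(),v.ravel()]
    o,r=rays(px,c); P=o+r*d[y0:y1,x0:x1].reshape(-1,1); return px,P
for box,lo in (((290,180,335,240),.078),((290,65,335,108),.060)):
    px,P=pts(*box); k=P[:,2]>lo; Q=P[k]
    zt=np.median(Q[:,2]); k=abs(P[:,2]-zt)<.003; 
    print(k.sum(),"z",zt,"px",px[k].mean(0),px[k].min(0),px[k].max(0),"P",P[k].mean(0),"ctr on plane",onplane([px[k].mean(0)],zt,c))
    print(np.histogram(P[:,2],bins=np.arange(.04,.1,.005)))
E
```

```text
351 z 0.08195688609007645 px [312.24216524 214.08547009] [302 204] [323 224] P [ 0.58593399 -0.01493075  0.08189987] ctr on plane [[ 0.58593773 -0.01490253  0.08195689]]
(array([1888,  293,   22,   25,   26,   31,   28,   35,  340,    0,    0]), array([0.04 , 0.045, 0.05 , 0.055, 0.06 , 0.065, 0.07 , 0.075, 0.08 ,
       0.085, 0.09 , 0.095]))
402 z 0.06396558624606935 px [312.12935323  86.5       ] [302  75] [323  98] P [0.5963315  0.07392874 0.06395731] ctr on plane [[0.5963332  0.07394031 0.06396559]]
(array([1293,  224,    1,    0,  359,   45,    0,    0,    0,    0,    0]), array([0.04 , 0.045, 0.05 , 0.055, 0.06 , 0.065, 0.07 , 0.075, 0.08 ,
       0.085, 0.09 , 0.095]))
```

```bash
python3 - <<'E'
from plant import *
from h import *
x,y=0.5862,-0.0153
def s(t,r=None): o=observe();print(t,r,round(o["time_s"],2),np.round(o["eef_pos"],4),np.round(o["ft_force"],1),flush=True)
move_l([x,y,0.10],feed=.12); hold(.2); s("above")
r=move_l([x,y,0.070],feed=.015,max_force=14); s("near",r)
if not r:
    r=move_l([x,y,0.060],feed=.01,max_force=14); s("press",r)
E
```

```text
above None 5.12 [ 0.5867 -0.0154  0.1008] [ 0.7 -0.9 -1.4]
near False 7.27 [ 0.5862 -0.0153  0.0706] [-2.5  0.2  4.9]
press True 7.95 [ 0.5862 -0.0153  0.065 ] [-1.6 -0.   5.7]
```

Contact was at the expected force, and it stopped at z = 0.0650. I'll press once more to confirm the hard stop, then withdraw and look.

```bash
python3 - <<'E'
from plant import *
from h import *
x,y=0.5862,-0.0153
def s(t,r=None): o=observe();print(t,r,round(o["time_s"],2),np.round(o["eef_pos"],4),np.round(o["ft_force"],1),flush=True)
s("now"); r=move_l([x,y,0.060],feed=.01,max_force=14); s("press",r)
move_l([x,y,0.10],feed=.05); s("up"); move_l([x,y,0.24],feed=.15); hold(.3); s("clear")
c=get_calibration("wrist");im,d=get_image("wrist");cv2.imwrite("pics/w2.png",im[...,::-1])
for x0,y0,x1,y1 in ((290,190,335,250),(290,65,335,115)):
    v,u=np.mgrid[y0:y1,x0:x1]; o,R=rays(np.c_[u.ravel(),v.ravel()],c); P=o+R*d[y0:y1,x0:x1].reshape(-1,1)
    k=P[:,2]>.058; print(k.sum(),np.median(P[k],0),P[k,2].max())
im,_=get_image("scene");cv2.imwrite("pics/s2.png",cv2.resize(im[190:305,225:415,::-1],None,fx=4,fy=4,interpolation=cv2.INTER_NEAREST))
E
```

```text
now None 7.95 [ 0.5862 -0.0153  0.065 ] [-1.6 -0.   5.7]
press True 8.22 [ 0.5862 -0.0153  0.065 ] [-2.  -0.2  5.5]
up None 9.08 [ 0.586  -0.0153  0.0998] [-1.1 -0.5 -0.1]
clear None 10.47 [ 0.5859 -0.0153  0.2393] [0.1 0.8 0.1]
344 [ 0.5862904  -0.01432452  0.06381788] 0.3810674160183919
408 [0.59616695 0.07386008 0.06400568] 0.3810674160183919
```

View pics/s2.png

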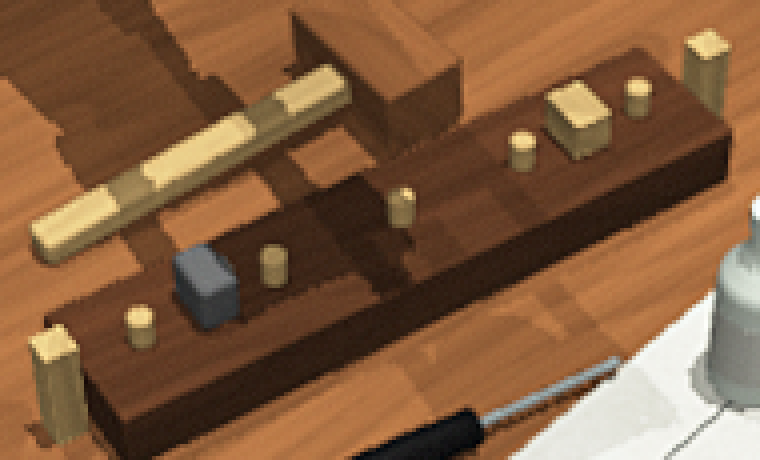

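The middle pin, at crop (401,190), is now as tall as its neighbours. Depth reads 63.8 mm against 64.0 mm for a seated pin, and nothing else has moved. I'm handing it in.

```bash
python3 -c "
from plant import *
print(job_done())"
```

```text
the job is handed in; nothing more can be done
None
```

The proud pin, the middle one of the five, is pressed fully home and level with its neighbours (63.8 mm against 64.0 mm by the wrist depth camera); the arm is drawn back, nothing else moved, and the job was handed in at about 10.5 s.

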